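# Fit the matching thickness ring on the rolling pin

### The arm

A 6-joint arm with a two-finger parallel gripper is mounted at the origin on the work surface. World frame = base frame: x ahead of the robot, y to its left, z up, the work surface at z = 0. Lengths are in m, angles in rad, forces in N, time in s.
With the tool pointing down it reaches from about 0.35 to 0.925 m from the base axis. Payload 6.4 kg.
Tool frame: the origin (TCP) lies midway between the tips of the shut fingers; the grasp point (between the pads) lies 19 mm behind it; z points along the fingers, y is the line along which they close (so a half turn about z gives the same grasp; the last joint's range is limited). The gripper opens to 85 mm and grips with 20 to 120 N. Pads are 22 mm wide; open, the fingers measure 114 mm over their backs; the gripper's body (76 mm by 85 mm) begins 54 mm behind the grasp point. The pads swing forward as they close: fully open they stand 13 mm farther back than shut.
Start: joints at [-1.495, 0.245, 1.558, -0, 1.339, -0.174], TCP at [0.161, -0.63, 0.231] pointing down, gripper open.
Joint ranges: [-3.13, 3.13], [-1.02, 2.26], [0.13, 2.54], [-0.95, 4.09], [0.21, 2.88], [-2.74, 2.74]. Speed limits (rad/s): [2.57, 2.57, 3.14, 3.14, 3.14, 3.14].

### API

Orientations are given as a unit quaternion [x, y, z, w].
In Python, from cell import manip gives the robot as it stands.
- The arm moves only by the tool move_arm, never from a script. Its argument "plan" is a list of rows, each a list of 7 numbers: the shift along the tool's x, y, z in cm, then the turn, a rotation vector about the tool's x, y, z in rad, then the finger opening in cm, from 0 to 8.54. In form: [[dx, dy, dz, wx, wy, wz, jaw], ...]. A call has exactly 10 rows; each row shifts and turns the commanded pose from where the row before left it, along the tool's axes as they then stand; what a row does not reach is not made up. A row lasts 1/8 s, in which the tool goes at most 62.5 mm and 10.7 degrees, less where a joint would pass 70% of its speed; a pose out of reach is approached as far as the arm can. A call is refused whole if a number of a shift passes 6.25 or a number of a turn 0.188, either way. A call with a gripper value outside its range is refused whole. The fingers move at their own pace and stop on an object; "squeeze" is the grip in N (left out, the last holds). Time passes only in rows, so rows that do not move let the fingers close, or fill a call up. It gives the time, the measured TCP pose, the force and the opening at its end, in the units of the state.
- manip.read_state(): the state, without advancing time (a new reading comes with each control period).
- manip.camera(name): name is "scene" or "top" or "wrist"; returns a dict with "frame" (480x640x3 uint8, red, green, blue), "vertical_fov" (degrees; the focal length in pixels is half the picture's height over the tangent of half this angle, whatever the lens; pixels are square), "cx", "cy" (the principal point, pixels), "k1" (the pictures are not rectified: a ray, as slopes to the right and down, at radius r is drawn at 1 + k1 r^2 times it, then the intrinsics apply), "xyz" and "orientation" of the camera in the world; the wrist camera has in their place "mount" (4x4, takes a point from camera to tool coordinates, whose origin is the TCP and whose axes are the flange's). Camera axes: x right, y up, looking along -z (the intrinsics and any distortion apply to the point x, -y, -z); pixel columns grow to the right and rows downward; lengths in m; the calibration is good to about 2 mm. A picture is of the moment at which its call begins: read the wrist's pose just before it. There is no depth.
- manip.close_job(): hands the job in, once; it reports no verdict.
The state is a dict: "clock": time; "qpos": joint angles; "joint_vel": joint speeds; "joint_torque": joint torques, N m; "position": TCP position; "tcp_rot": TCP orientation; "wrist_force": force on the tool from outside, world axes, zero at the start; "torque": the same for the moment, N m; "finger_gap": opening from 0.0 (shut) to 1.0 (fully open).
Only numpy, scipy, OpenCV 4.12 (cv2) and the standard library are available. Lean on these libraries where they do the work, as an engineer would, in place of code of your own. Each camera call takes 0.05 s, during which the arm holds its last target. There are 200 camera calls.

### The job

The wooden rolling pin stands upright in its holder with a red thickness ring already on its lower end. Pick up the loose red ring and slide it down over the pin's upper end until it sits flat on the shoulder, then let go; leave the blue and yellow rings where they lie.

Things in the scene. Friction and masses are not known exactly. Their poses are not given: they have to be found in the camera images.
- red_ring: loose red plastic thickness ring lying flat: outer diameter 58 mm, bore 32 mm right through, 24 mm tall, about 50 g; origin at the centre of its underside, z along its axis (up). The ring to fit.
- shoulder (a point): centre of the shoulder near the top of the upright wooden pin, where the ring rests, 190 mm above the table; z up. Pin, its lower red ring and its steel holder (foot 120 mm across) are one fixed piece. Below the shoulder: pale barrel, 46 mm diameter. Above: dark end, 42 mm tall, 22 mm diameter, its last 12 mm tapering to 10 mm diameter
- blue_ring: loose blue plastic thickness ring lying flat: outer diameter 66 mm, bore 32 mm right through, 24 mm tall, about 50 g; origin at the centre of its underside, z along its axis (up). Leave alone.
- yellow_ring: loose yellow plastic thickness ring lying flat: outer diameter 52 mm, bore 32 mm right through, 24 mm tall, about 50 g; origin at the centre of its underside, z along its axis (up). Leave alone.
Not all that is in view belongs to the job. There is more than one size of the red_ring; the job needs the smallest.

How it is judged:
By the outcome, as a careful person would: the job done as asked, in the order asked, and still so for the second after the job is handed in, with the robot touching nothing.
It also fails if it takes over 40 s, if anything falls off the work surface, if the arm or the gripper's body presses on something with over 40 N, if the wrist force passes 120 N, or if a joint passes its speed limit or range.

## Working session

There is one attempt and no reset: what is moved stays moved. The work goes in short steps, Python scripts to look and compute and a tool call to move; the robot and the scene stay as the last step left them, time stands still between calls to the robot, and variables do not carry over. Pictures are saved under pics/ and viewed, on a budget of 10 in all, crops included, one or two more only if the job needs it, and the job is handed in when it is done.

Besides the shell and the picture viewer there is one more tool, called after ">>>" as name(argument=value, ...) on one line, values as JSON. move_arm: Moves the arm, as the interface text tells. Its arguments: {"type":"object","properties":{"plan":{"type":"array"},"squeeze":{"type":"number"}},"required":["plan"]}

```bash
mkdir -p pics; cat > h.py <<'E'
import numpy as np, cv2
from cell import manip
from scipy.spatial.transform import Rotation as R
def cam(n):
    s=manip.read_state(); c=manip.camera(n)
    if n=="wrist":
        T=np.eye(4);T[:3,:3]=R.from_quat(s["tcp_rot"]).as_matrix();T[:3,3]=s["position"]
        M=T@np.array(c["mount"]); c["P"]=M[:3,3];c["R"]=M[:3,:3]
    else:
        c["P"]=np.array(c["xyz"]);c["R"]=R.from_quat(c["orientation"]).as_matrix()
    c["f"]=240/np.tan(np.radians(c["vertical_fov"]/2)); return c
def ray(c,u,v):
    K=np.array([[c["f"],0,c["cx"]],[0,c["f"],c["cy"]],[0,0,1]])
    p=cv2.undistortPoints(np.array([[[u,v]]],float),K,np.array([c["k1"],0,0,0,0.]))[0,0]
    return c["R"]@np.array([p[0],-p[1],-1])
def atz(c,u,v,z):
    d=ray(c,u,v); return c["P"]+d*(z-c["P"][2])/d[2]
def proj(c,X):
    q=c["R"].T@(np.array(X)-c["P"]); x=q[0]/-q[2];y=-q[1]/-q[2];k=1+c["k1"]*(x*x+y*y)
    return np.array([c["cx"]+c["f"]*k*x,c["cy"]+c["f"]*k*y])
def save(c,n): cv2.imwrite("pics/"+n+".png",c["frame"][:,:,::-1])
E
python3 - <<'E'
from h import *
import pickle
for n in("top","scene"):
    c=cam(n);save(c,n);pickle.dump(c,open(n+".pkl","wb"));print(n,c["P"],c["f"],c["k1"],c["R"][:,2])
print(manip.read_state())
print(manip.camera("wrist")["mount"])
E
```

```text
top [0.39328137 0.04260187 1.09485689] 571.866120471634 -0.07218183932680068 [-0.16324709 -0.00375026  0.98657809]
scene [1.05586031 0.47898103 1.00567434] 543.7555841915502 -0.03414415498983591 [0.47649012 0.39112606 0.78738654]
{'clock': 0.1, 'qpos': array([-1.49509170e+00,  2.45741099e-01,  1.55890310e+00, -3.49456680e-06,
        1.33868019e+00, -1.74109633e-01]), 'joint_vel': array([ 0.00065279, -0.00029101, -0.00314137, -0.00031291, -0.00142011,
        0.00043817]), 'joint_torque': array([-1.64291100e-05, -4.30676544e+01, -3.27126467e+01, -1.36419771e-04,
        2.87957817e-03,  6.07501804e-06]), 'position': array([ 0.16065599, -0.62931681,  0.2302866 ]), 'tcp_rot': array([ 9.92208819e-01,  1.24582941e-01,  4.08878004e-05, -8.64906442e-04]), 'wrist_force': array([-1.13366405,  0.59428055, -0.04803356]), 'torque': array([ 0.00357945, -0.02436391,  0.01229376]), 'finger_gap': 1.00057262234024}
[[ 1.93719159e-04  9.54641652e-01  2.97757079e-01  7.60819281e-02]
 [ 9.99999777e-01  5.44243129e-06 -6.68043522e-04  1.27712203e-03]
 [-6.39362694e-04  2.97757142e-01 -9.54641438e-01 -1.43115019e-01]
 [ 0.00000000e+00  0.00000000e+00  0.00000000e+00  1.00000000e+00]]
```

View pics/top.png

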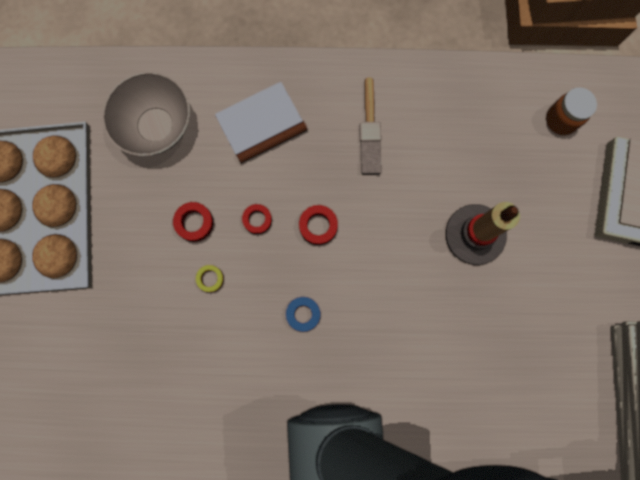

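View pics/scene.png

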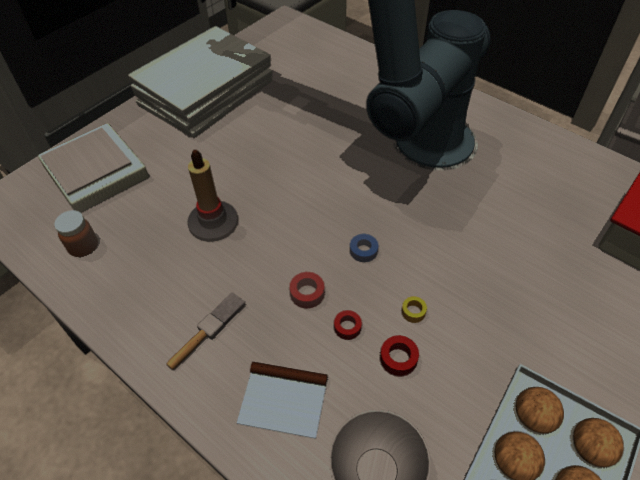

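Red candidates in the top view are at (193,222), (257,219) and (318,225). The middle one looks smallest, and I'll check that with measured diameters and one crop.

```bash
python3 - <<'E'
from h import *
import pickle
cs={n:pickle.load(open(n+".pkl","rb")) for n in("top","scene")}
for n,c in cs.items():
    h=cv2.cvtColor(c["frame"],cv2.COLOR_RGB2HSV)
    sat=(h[...,1]>130)&(h[...,2]>60)
    for col,m in(("red",(h[...,0]<6)|(h[...,0]>174)),("blue",(h[...,0]>95)&(h[...,0]<125)),("yel",(h[...,0]>24)&(h[...,0]<35))):
        k,l,st,ce=cv2.connectedComponentsWithStats((sat&m).astype(np.uint8))
        for i in range(1,k):
            if 120<st[i,4]<4000:
                pts=np.argwhere(l==i)[:,::-1]
                hull=cv2.convexHull(pts.astype(np.int32))[:,0]
                W=np.array([atz(c,*p,0.018)[:2] for p in hull]).astype(np.float32)
                (x,y),r=cv2.minEnclosingCircle(W)
                print(n,col,ce[i].round(),st[i,4],"xy",round(x,4),round(y,4),"D",round(2*r,4))
t=cs["top"]["frame"];s=cs["scene"]["frame"]
a=cv2.resize(t[180:340,160:360],(800,600)[:1]*1+(640,) if 0 else (600,480),interpolation=cv2.INTER_CUBIC)
b=cv2.resize(t[190:270,440:530],None,fx=3,fy=3,interpolation=cv2.INTER_CUBIC)
d=cv2.resize(s[140:250,170:260],None,fx=3,fy=3,interpolation=cv2.INTER_CUBIC)[:, :]
o=np.zeros((600,800,3),np.uint8);o[:360,:450]=cv2.resize(a,(450,360));o[360:600,:270]=b;o[:330,500:770]=d
cv2.imwrite("pics/crop.png",o[:,:,::-1])
E
```

```text
top red [192. 221.] 828 xy 0.5975 0.2907 D 0.0766
top red [257. 219.] 486 xy 0.604 0.1665 D 0.0584
top red [318. 224.] 835 xy 0.5946 0.0491 D 0.0769
top red [477. 231.] 202 xy 0.5921 -0.2699 D 0.0603
top blue [303. 314.] 508 xy 0.4239 0.0745 D 0.0602
top yel [209. 278.] 310 xy 0.487 0.2531 D 0.0509
scene red [630. 208.] 908 xy -0.1082 0.5183 D 0.2061
scene red [307. 287.] 535 xy 0.5906 0.0445 D 0.0754
scene red [347. 322.] 376 xy 0.6042 0.1662 D 0.0578
scene red [399. 353.] 716 xy 0.5929 0.2872 D 0.0765
scene yel [414. 307.] 228 xy 0.4869 0.2522 D 0.052
```

View pics/crop.png

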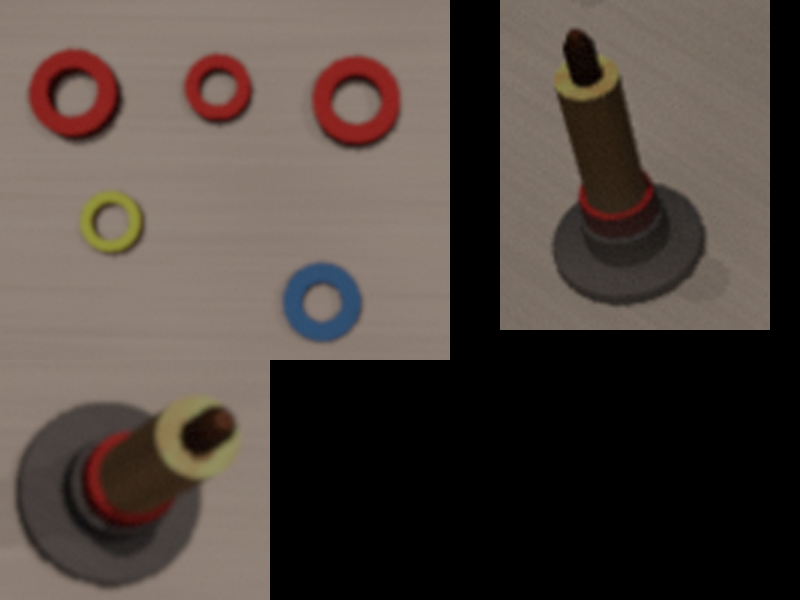

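The three reds are at top (192,221) with D 77 mm, (257,219) with D 58 mm and (318,224) with D 77 mm. The middle one matches the 58 mm given. Both cameras put it at (0.604, 0.166). The pale shoulder disc is at about (505.5,215.7) in the top view and (198.7,166) in the scene view.

```bash
python3 - <<'E'
from h import *
import pickle
t=pickle.load(open("top.pkl","rb"));s=pickle.load(open("scene.pkl","rb"))
a=atz(t,505.5,215.7,.19);b=atz(s,198.7,166,.19);print("shoulder",a,b)
print("tips",atz(t,440+225/3,190+55/3,.232),atz(s,170+74/3,140+33/3,.232))
st=manip.read_state();Rm=R.from_quat(st["tcp_rot"]).as_matrix()
print(Rm, (Rm.T@(np.array([.604,.1663,.15])-st["position"]))*100)
E
```

```text
shoulder [ 0.58246567 -0.25670403  0.19      ] [ 0.58488097 -0.25384406  0.19      ]
tips [ 0.58567852 -0.25826214  0.232     ] [ 0.58434896 -0.25526839  0.232     ]
[[ 9.68962069e-01  2.47209415e-01 -1.16599703e-04]
 [ 2.47209303e-01 -9.68960911e-01  1.52122842e-03]
 [ 2.63081433e-04 -1.50283717e-03 -9.99998836e-01]] [ 62.62741159 -66.12768877   8.15584192]
```

>>> move_arm(plan=[[3.2,-3.4,0,0,0,0,8.54],[3.5,-3.7,0,0,0,0,8.54],[3.5,-3.7,0,0,0,0,8.54],[3.5,-3.7,0,0,0,0,8.54],[3.5,-3.7,0,0,0,0,8.54],[3.5,-3.7,0,0,0,0,8.54],[3.5,-3.7,0,0,0,0,8.54],[3.5,-3.7,0,0,0,0,8.54],[3.5,-3.7,0,0,0,0,8.54],[3.5,-3.7,0,0,0,0,8.54]])

```text
clock: 1.4
position: [0.4066, -0.1868, 0.2312]
tcp_rot: [0.992, 0.124, 0.0, 0.0]
wrist_force: [1.1, -0.4, 0.7]
finger_gap: 0.999
```

>>> move_arm(plan=[[3.5,-3.7,0,0,0,0,8.54],[3.5,-3.7,0,0,0,0,8.54],[3.5,-3.7,0,0,0,0,8.54],[3.5,-3.7,1,0,0,0,8.54],[3.5,-3.7,1,0,0,0,8.54],[3.5,-3.7,1,0,0,0,8.54],[3.5,-3.7,1,0,0,0,8.54],[3.4,-3.5,1,0,0,0,8.54],[0,0,0,0,0,0,8.54],[0,0,0,0,0,0,8.54]])

```text
clock: 2.65
position: [0.6035, 0.1652, 0.1809]
tcp_rot: [0.992, 0.125, -0.0, 0.0]
wrist_force: [0.3, -0.8, -0.4]
finger_gap: 0.999
```

```bash
python3 - <<'E'
from h import *
import pickle
c=cam("wrist");save(c,"w1");pickle.dump(c,open("w1.pkl","wb"))
print(proj(c,[.604,.1663,.024]),manip.read_state()["position"])
E
```

```text
[315.5203055  218.10721262] [0.60356871 0.16476432 0.18132053]
```

View pics/w1.png

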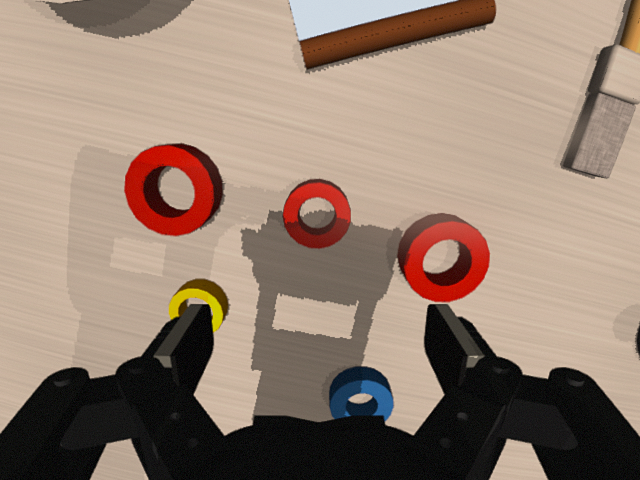

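The wrist view shows the small red ring centred at about (317,213), between the two large reds at (172,188) and (443,257). The ring was predicted at (315.5,218).

```bash
python3 - <<'E'
from h import *
import pickle
c=pickle.load(open("w1.pkl","rb"))
h=cv2.cvtColor(c["frame"],cv2.COLOR_RGB2HSV)
m=(((h[...,0]<6)|(h[...,0]>174))&(h[...,1]>150)&(h[...,2]>60)).astype(np.uint8)
k,l,st,ce=cv2.connectedComponentsWithStats(m)
i=l[213,295];print(st[i],ce[i])
ct=max(cv2.findContours((l==i).astype(np.uint8),0,1)[0],key=len)
e=cv2.fitEllipse(ct);print(e)
W=np.array([atz(c,*p,.024)[:2] for p in ct[:,0]],np.float32)
print(cv2.minEnclosingCircle(W))
X=atz(c,*e[0],.022);print(X)
s=manip.read_state();Rm=R.from_quat(s["tcp_rot"]).as_matrix()
print(Rm.T@(np.array([X[0],X[1],0.0])-s["position"])*100)
E
```

```text
[ 283  182   68   66 2457] [316.05006105 214.6951567 ]
((316.2989196777344, 214.63612365722656), (65.40328216552734, 66.59493255615234), 96.98030853271484)
((0.6066651344299316, 0.16620555520057678), 0.02884676866233349)
[0.606589   0.16629335 0.022     ]
[ 0.33542639 -0.07705168 18.13194684]
```

>>> move_arm(plan=[[0.25,-0.1,2.1,0,0,0,8.54],[0,0,3.5,0,0,0,8.54],[0,0,3.5,0,0,0,8.54],[0,0,3.5,0,0,0,8.54],[0,0,2.5,0,0,0,8.54],[0,0,1.5,0,0,0,8.54],[0,0,1,0,0,0,8.54],[0,0,0.4,0,0,0,8.54],[0,0,0,0,0,0,8.54],[0,0,0,0,0,0,8.54]])

```text
clock: 3.95
position: [0.6067, 0.1671, 0.0022]
tcp_rot: [0.992, 0.125, 0.001, 0.0]
wrist_force: [0.5, 0.3, 0.7]
finger_gap: 0.999
```

>>> move_arm(plan=[[0,0,0,0,0,0,7],[0,0,0,0,0,0,6.4],[0,0,0,0,0,0,6],[0,0,0,0,0,0,5.6],[0,0,0,0,0,0,5],[0,0,0,0,0,0,5],[0,0,0,0,0,0,5],[0,0,0,0,0,0,5],[0,0,0,0,0,0,5],[0,0,0,0,0,0,5]], squeeze=40)

```text
clock: 5.2
position: [0.6064, 0.167, 0.0018]
tcp_rot: [0.992, 0.125, 0.0, 0.0]
wrist_force: [-0.5, -0.4, 5.9]
finger_gap: 0.652
```

>>> move_arm(plan=[[0,0,-1,0,0,0,5],[0,0,-2,0,0,0,5],[0,0,-4,0,0,0,5],[0,0,-4,0,0,0,5],[0,0,-4,0,0,0,5],[0,0,-4,0,0,0,5],[0,0,-4,0,0,0,5],[0,0,-3,0,0,0,5],[0,0,0,0,0,0,5],[0,0,0,0,0,0,5]])

```text
clock: 6.45
position: [0.6052, 0.1669, 0.26]
tcp_rot: [0.992, 0.125, -0.001, -0.0]
wrist_force: [-0.1, 0.1, -1.3]
finger_gap: 0.653
```

```bash
python3 - <<'E'
from h import *
import pickle
c=cam("wrist");save(c,"w2");pickle.dump(c,open("w2.pkl","wb"))
s=manip.read_state();print(s["position"],s["finger_gap"],s["wrist_force"])
Rm=R.from_quat(s["tcp_rot"]).as_matrix()
print(Rm.T@(np.array([.584,-.256,.262])-s["position"])*100)
E
```

```text
[0.60494908 0.1669049  0.25925247] 0.6528402903563704 [ 0.23755826 -0.18656939 -1.23625309]
[-12.48504647  40.45995041  -0.2563607 ]
```

View pics/w2.png

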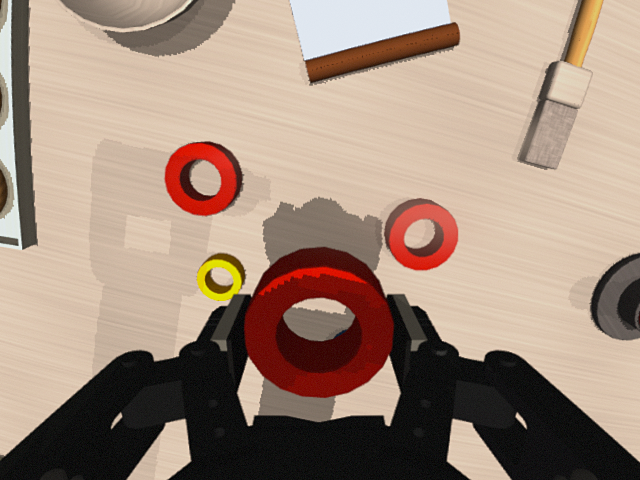

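The wrist view shows the ring gripped level between the pads, centred at about (319,328), with the other rings undisturbed. Next I'll carry it over to the pin.

>>> move_arm(plan=[[-0.8,2.5,-0.2,0,0,0,5],[-1.5,5,0,0,0,0,5],[-1.5,5,0,0,0,0,5],[-1.5,5,0,0,0,0,5],[-1.5,5,0,0,0,0,5],[-1.5,5,0,0,0,0,5],[-1.5,5,0,0,0,0,5],[-1.5,4.5,0,0,0,0,5],[-1.2,3.4,0,0,0,0,5],[0,0,0,0,0,0,5]])

```text
clock: 7.75
position: [0.5835, -0.2573, 0.2608]
tcp_rot: [0.992, 0.123, -0.001, -0.001]
wrist_force: [0.1, 0.5, -0.4]
finger_gap: 0.654
```

```bash
python3 - <<'E'
from h import *
import pickle
w=pickle.load(open("w2.pkl","rb"))
M=np.array(w["mount"]);w["P"],w["R"]=M[:3,3],M[:3,:3]
a=np.linspace(0,2*np.pi,90)
for r,z in((.029,-.022),(.016,-.022),(.029,.002)):
    q=np.array([proj(w,[r*np.cos(t),r*np.sin(t),z]) for t in a]);print(r,z,q.min(0),q.max(0))
c=cam("wrist");save(c,"w3");s=cam("scene")
st=manip.read_state();P=st["position"];print(P,st["finger_gap"])
print("shoulder proj in wrist",proj(c,[.584,-.256,.19]),"tip",proj(c,[.584,-.256,.232]))
o=np.zeros((480,800,3),np.uint8);o[:360,:480]=cv2.resize(c["frame"],(480,360))
o[:480,480:]=cv2.resize(s["frame"][100:220,150:230],(320,480),interpolation=cv2.INTER_CUBIC)
cv2.imwrite("pics/w3c.png",o[:,:,::-1])
for X in([.584,-.256,.19],[.584,-.256,.232],list(P[:2])+[P[2]-.002]): print("scene",proj(s,X))
E
```

```text
0.029 -0.022 [238.10089165 264.2917063 ] [391.56777424 397.70551532]
0.016 -0.022 [272.4696167  297.69056558] [357.19827045 371.16350323]
0.029 0.002 [249.29219209 243.25588309] [381.3102419  361.79294359]
[ 0.58417304 -0.25482928  0.26150003] 0.6530314343768796
shoulder proj in wrist [314.66865954 252.04016893] tip [313.68632145 279.69121897]
scene [198.31601294 165.32316042]
scene [194.55224593 150.75652751]
scene [192.29758938 141.04324092]
```

View pics/w3c.png

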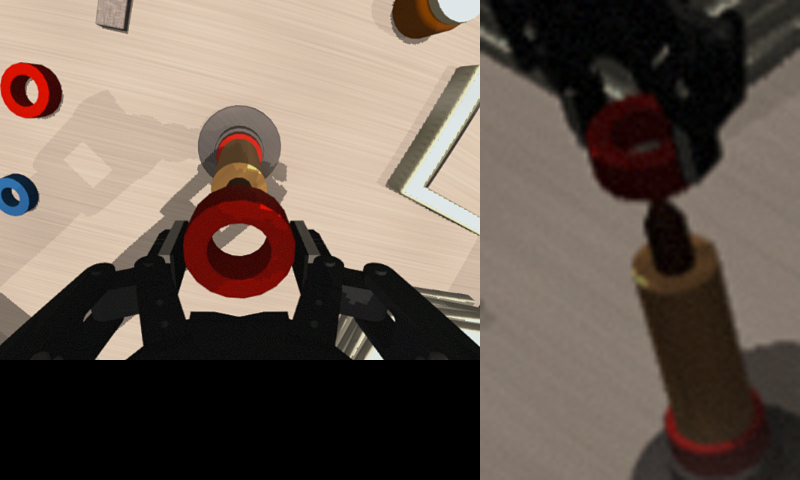

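In the wrist view the ring and the pin share the same 5 px sideways bias, so they line up with each other. In the scene view the tip at crop (660,203) lies under the ring centre, as predicted. I'll descend in two stages and watch the force.

>>> move_arm(plan=[[0,0,1,0,0,0,5],[0,0,1,0,0,0,5],[0,0,0.7,0,0,0,5],[0,0,0.6,0,0,0,5],[0,0,0.6,0,0,0,5],[0,0,0.6,0,0,0,5],[0,0,0.5,0,0,0,5],[0,0,0.5,0,0,0,5],[0,0,0,0,0,0,5],[0,0,0,0,0,0,5]])

```text
clock: 9.1
position: [0.5849, -0.2555, 0.2085]
tcp_rot: [0.992, 0.125, 0.0, 0.0]
wrist_force: [0.9, -0.2, -1.2]
finger_gap: 0.652
```

```bash
python3 - <<'E'
from h import *
c=cam("wrist");s=cam("scene")
st=manip.read_state();print(st["position"],st["finger_gap"],st["wrist_force"])
o=np.zeros((480,800,3),np.uint8);o[:300,:400]=cv2.resize(c["frame"][180:420,160:480],(400,300))
o[:480,480:]=cv2.resize(s["frame"][100:220,150:230],(320,480),interpolation=cv2.INTER_CUBIC)
cv2.imwrite("pics/w4c.png",o[:,:,::-1])
E
```

```text
[ 0.58494012 -0.2555034   0.20864751] 0.6528319328135663 [-0.57490127  0.17670557 -0.62169652]
```

View pics/w4c.png

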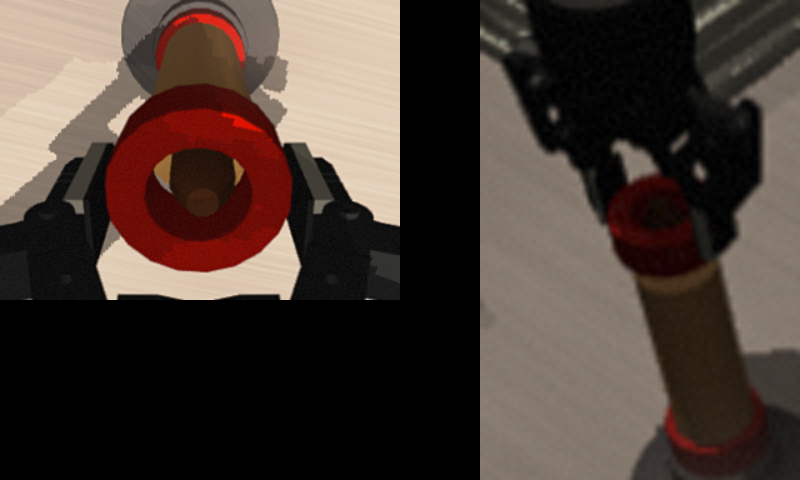

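The pin's dark end is inside the bore at about (203,195) in the crop, and there is no contact force. I'll lower the rest of the way.

>>> move_arm(plan=[[0,0,0.5,0,0,0,5],[0,0,0.5,0,0,0,5],[0,0,0.3,0,0,0,5],[0,0,0.2,0,0,0,5],[0,0,0.1,0,0,0,5],[0,0,0.1,0,0,0,5],[0,0,0,0,0,0,5],[0,0,0,0,0,0,5],[0,0,0,0,0,0,5],[0,0,0,0,0,0,5]])

```text
clock: 10.45
position: [0.5849, -0.2554, 0.1918]
tcp_rot: [0.992, 0.125, 0.0, 0.0]
wrist_force: [-1.8, 1.4, 3.6]
finger_gap: 0.656
```

>>> move_arm(plan=[[0,0,0,0,0,0,5.6],[0,0,0,0,0,0,5.8],[0,0,0,0,0,0,6.0],[0,0,0,0,0,0,6.4],[0,0,0,0,0,0,7],[0,0,0,0,0,0,7.8],[0,0,0,0,0,0,8.54],[0,0,0,0,0,0,8.54],[0,0,0,0,0,0,8.54],[0,0,0,0,0,0,8.54]])

```text
clock: 11.7
position: [0.5848, -0.2554, 0.1913]
tcp_rot: [0.992, 0.125, 0.0, 0.0]
wrist_force: [-1.1, 0.2, 0.7]
finger_gap: 1.0
```

>>> move_arm(plan=[[0,0,-0.5,0,0,0,8.54],[0,0,-1,0,0,0,8.54],[0,0,-2,0,0,0,8.54],[0,0,-2,0,0,0,8.54],[0,0,-2,0,0,0,8.54],[0,0,-2,0,0,0,8.54],[0,0,-1,0,0,0,8.54],[0,0,-0.5,0,0,0,8.54],[0,0,0,0,0,0,8.54],[0,0,0,0,0,0,8.54]])

```text
clock: 12.95
position: [0.5845, -0.2552, 0.3003]
tcp_rot: [0.992, 0.125, -0.001, -0.001]
wrist_force: [-0.2, -0.1, -0.1]
finger_gap: 1.004
```

```bash
python3 - <<'E'
from h import *
c=cam("wrist");s=cam("scene")
st=manip.read_state();print(st["position"],st["finger_gap"],st["wrist_force"],st["clock"])
for z in(.19,.214): print(proj(s,[.584,-.256,z]))
o=np.zeros((480,800,3),np.uint8);o[:360,:480]=cv2.resize(c["frame"],(480,360))
o[:480,480:]=cv2.resize(s["frame"][100:220,150:230],(320,480),interpolation=cv2.INTER_CUBIC)
cv2.imwrite("pics/w5c.png",o[:,:,::-1])
E
```

```text
[ 0.58452314 -0.25519093  0.30038403] 0.9982316248023363 [-0.06920143 -0.3941867  -0.08740872] 13.05
[198.31601294 165.32316042]
[196.19093648 157.10138152]
```

View pics/w5c.png

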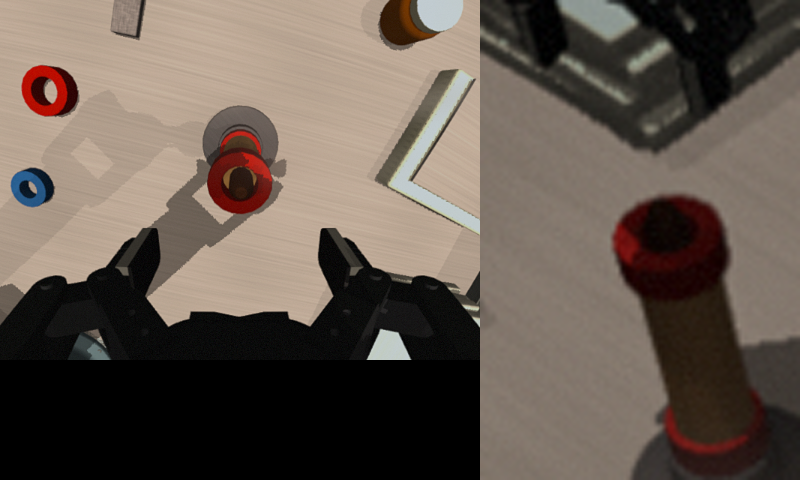

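The ring sits level at the shoulder, with its top at crop (670,230) against the predicted (665,228). The gripper is clear of it, so I'll hand in.

```bash
python3 -c "
from cell import manip
print(manip.close_job())"
```

```text
the job is handed in; nothing more can be done
None
```

The loose red ring is on the pin's upper end, sitting flat on the shoulder, and I've handed the job in at about 13 s on the robot's clock.

- **Which ring:** Three loose red rings were in view. I took the one measuring 58 mm; the other two measured about 77 mm.
- **Fitting:** I gripped it at 40 N, slid it over the dark end without side contact, and lowered it until it touched the shoulder at about 4–5 N. Then I opened the gripper and backed off to about 11 cm above.
- **Last checks:** The final pictures show the ring level, with its top within about 1.5 px of the predicted seated position. The gripper is clear and the wrist force is near zero. I moved no other rings. Blue still lay in place in the last picture, and yellow in the last one that showed it, after the lift.
- **Disagreements:**
    - The wrist camera showed the ring and the pin about 5 px off to the same side, so their alignment with each other was unaffected.
    - The gripper opening read about 55.5 mm on the 58 mm ring.
    - The blue ring measured 60 mm against the 66 mm given, from a rough colour outline that I did not re-measure.

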